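Take the dough paddle off its wire peg and stand it in the rack

ROBOT

A 6-joint arm with a two-finger parallel gripper is mounted at the origin on the work surface. World frame = base frame: x ahead of the robot, y to its left, z up, the work surface at z = 0. Lengths are in m, angles in rad, forces in N, time in s.
With the tool pointing down it reaches from about 0.35 to 0.725 m from the base axis. Payload 6 kg.
Tool frame: the origin (TCP) lies midway between the tips of the shut fingers; the grasp point (between the pads) lies 19 mm behind it; z points along the fingers, y is the line along which they close (so a half turn about z gives the same grasp; the last joint's range is limited). The gripper opens to 85 mm and grips with 20 to 120 N. Pads are 22 mm wide; open, the fingers measure 114 mm over their backs; the gripper's body (76 mm by 85 mm) begins 54 mm behind the grasp point. The pads swing forward as they close: fully open they stand 13 mm farther back than shut.
Start: joints at [1.51, 0.04, 0.085, 0, -1.615, -0.334], TCP at [0.231, 0.554, 0.231] pointing down, gripper open.
Joint ranges: [-2.56, 2.56], [-1.29, 2.01], [-1.08, 1.49], [-3.29, 1.98], [-2.81, -0.18], [-2.99, 2.99]. Speed limits (rad/s): [2.57, 2.57, 3.01, 3.14, 3.14, 3.14].

INTERFACE

Orientations are given as a 3x3 rotation matrix whose columns are the frame's x, y, z axes.
In Python, from plant import robot, viewer gives the robot as it stands.
- The arm moves only by the shell command python3 -m pendant 'ROWS'. ROWS is JSON, a list of rows, each a list of 5 numbers: the shift along the tool's x, y, z in m, then the turn about the tool's z in degrees, then the opening, from 0 (shut) to 1 (fully open). In form: [[dx, dy, dz, turn, hand], ...]. A call has 1 to 10 rows; each row is the pose to reach, as a shift and turn from the pose commanded when the call began, along the tool's axes at that moment; what a row does not reach only later rows make up. A row lasts 1/8 s, in which the tool goes at most 62.5 mm and 10.7 degrees, less where a joint would pass 70% of its speed; a pose out of reach is approached as far as the arm can. A call with a gripper value outside its range is refused whole. The fingers move at their own pace and stop on an object; the grip force is fixed at half the most. Time passes only in rows, so rows that repeat a pose let the fingers close. It gives the time, the measured TCP pose, the force, the opening and the grip force at its end, in the units of the state.
- robot.get_obs(): the state, without advancing time (a new reading comes with each control period).
- viewer.snapshot(name): name is "scene" or "side" or "wrist"; returns the picture (420x560x3 uint8, red, green, blue); there is no depth.
- viewer.camera_params(name): a dict with "camera_matrix" (3x3 intrinsics, pixels), "k1" (the pictures are not rectified: a ray, as slopes to the right and down, at radius r is drawn at 1 + k1 r^2 times it, then the intrinsics apply), "R" (3x3) and "t" (3): a world point X has camera coordinates R X + t; the wrist camera has in their place "mount" (4x4, takes a point from camera to tool coordinates, whose origin is the TCP and whose axes are the flange's). Camera axes: x right, y down, z forward; pixel columns grow to the right and rows downward; lengths in m; the calibration is good to about 2 mm. A picture is of the moment at which its call begins: read the wrist's pose just before it. camera_params takes no time and is no camera call.
- robot.sign_off(): hands the job in; it is judged then, once.
The state is a dict: "time": time; "q": joint angles; "qd": joint speeds; "joint_torque": joint torques, N m; "position": TCP position; "orientation": TCP orientation; "ft_force": force on the tool from outside, world axes, zero at the start; "torque": the same for the moment, N m; "grip_width": opening from 0.0 (shut) to 1.0 (fully open); "gripper_force": force on a finger pad.
Only numpy, scipy, OpenCV 4.12 (cv2) and the standard library are available. Lean on these libraries where they do the work, as an engineer would, in place of code of your own. Each camera call takes 0.05 s, during which the arm holds its last target. There are 200 camera calls.

TASK

Take the small wooden paddle off the springy wire peg, gently and without forcing or straining the wire: lift its slotted end just enough to clear the upturned tip while sliding it off the end. Then stand it upright, blade down and fully home, roughly centred in the empty slot of the board rack, let go, and leave everything else where it is.

Things in the scene. Friction and masses are not known exactly. Their poses are not given: they have to be found in the camera images.
- paddle: Loose wooden dough paddle with a red stripe, 9 mm thick (its x), 90 to 155 g, hanging on the peg at the start. Origin: centre of its lower edge; z up to the neck, y across its width. Blade 80 mm wide from z = 0 to 95 mm; neck 44 mm wide from 95 to 160 mm. The two faces are alike.
- paddle_slot (a point): Centre of the paddle's hanging slot, 138.5 mm above its lower edge; axes as the paddle. The slot goes right through the neck along x: 12 mm wide, 23 mm high (z = 127 to 150 mm on the paddle). The neck can be pinched here from above by its two side edges, 44 mm apart.
- stand: Fixed utensil stand: dark wooden foot 130 x 110 x 14 mm and a steel post 16 mm thick, 105 mm high. Origin: under the post, on the table; its x points the way the peg points, z up. The wire on it gives like a spring at the post's top: about 3.5 N per mm up or down at the peg's tip, 8 N per mm near its root, 12 N per mm lengthways. At most 7 N may be put on the stand and wire.
- peg_root (a point): Where the 6 mm round wire, risen from the post, turns to run out along the stand's x as a peg: a point on its centre line, 205 mm above the table; axes as the stand. From here it is straight and level for 45 mm, and the paddle hangs 20 to 32 mm out.
- peg_knee (a point): Point on the stand's frame, 45 mm out along the peg. The wire's last 85 mm, from here on, are bent up or down by up to 11 degrees, differently every time and not measured. Its end turns up square to that part: tip 15 mm above the centre line, so 18 mm from the wire's underside to the tip, 5 mm less than the slot's height.
- rack: Fixed wooden rack, 150 (x) x 100 (y) mm, with two slots that run along its y, 70 mm apart; origin at the centre of its underside. Each slot is 13 mm wide between walls from 12 mm (its floor) to 42 mm high, with flared lips above that open to about 30 mm at a height of 57 mm.
- empty_slot (a point): Centre of the floor of the rack's empty slot, 12 mm above the table; axes as the rack (y along the slot, z up). The paddle's lower edge ends here; its width goes along the slot, either way round.
- green_board: Loose green board 85 x 105 x 10 mm standing in the rack's other slot; origin at its lower edge. To be left alone.
- rolling_pin: Rolling pin, 380 mm long, 40 mm thick, lying along its y; to be left alone.
- pastry_wheel: Pastry wheel with a wooden handle, about 170 mm long, lying along its x; to be left alone.
- round_cutter: Round steel cutter, 60 mm across, 30 mm high; to be left alone.
- square_cutter: Square red cutter, 55 mm wide, 25 mm high; to be left alone.
- jam_jar: Jar with a red cap, 66 mm across, 90 mm high; to be left alone.
- mug: Blue mug, 80 mm across, 90 mm high; to be left alone.

How it is judged:
On the way:
1. the paddle has been slid off past the peg's tip, still held up at the peg's height (x of paddle_slot in the frame of stand above 0.145 m and height (world z) of paddle_slot above 0.165 m), for 0.1 s.
At the end, for the whole second after the job is handed in: The paddle stands at rest in the rack's empty slot: lower edge within 4 mm of the slot's floor, within 6 mm across the slot and 25 mm along it, upright to 0.2 rad and in line with the slot to 0.2 rad (x of paddle in the frame of empty_slot between -0.006 and 0.006 m and y of paddle in the frame of empty_slot between -0.025 and 0.025 m and z of paddle in the frame of empty_slot below 0.004 m and angle between paddle's own z axis and vertical below 0.2 rad and angle between the y axis of paddle and the y axis of rack, either way round below 0.2 rad and linear speed of paddle below 0.02 m/s); the robot touches nothing.
It fails at once if more than 7 N is put on the stand and its wire (contact force between stand and anything else above 7 N).
It fails at once if a bystander is moved more than 20 mm (distance of any of green_board, rolling_pin, pastry_wheel, round_cutter, square_cutter, jam_jar, mug from where it was at the start of the episode above 0.02 m).
It also fails if it takes over 64 s, if anything falls off the work surface, if the arm or the gripper's body presses on something with over 40 N, if the wrist force passes 120 N, or if a joint passes its speed limit or range.

## Working session

There is one attempt and no reset: what is moved stays moved. The work goes in short steps, Python scripts to look and compute and a shell command to move; the robot and the scene stay as the last step left them, time stands still between calls to the robot, and variables do not carry over. Pictures are saved under pics/ and viewed, at most 10 in all, crops included, and the job is handed in when it is done.

```bash
mkdir -p pics
cat > h.py <<'E'
import numpy as np, cv2
from plant import robot, viewer
E
python3 - <<'E'
from h import *
o=robot.get_obs();print(o['time'],o['position'],o['orientation'],o['grip_width'])
for n in ['scene','side']:
    cv2.imwrite(f'pics/{n}0.png',cv2.cvtColor(viewer.snapshot(n),cv2.COLOR_RGB2BGR))
    p=viewer.camera_params(n);print(n,p)
print(viewer.camera_params('wrist'))
E
```

```text
0.0 [0.2305414  0.55359107 0.23025632] [[ 9.23092413e-01 -3.84577792e-01 -5.65088824e-04]
 [-3.84578181e-01 -9.23090813e-01 -1.72436298e-03]
 [ 1.41523405e-04  1.80906721e-03 -9.99998354e-01]] 1.0021989487581382
scene {'camera_matrix': array([[465.66157525,   0.        , 282.3022994 ],
       [  0.        , 465.66157525, 214.89845542],
       [  0.        ,   0.        ,   1.        ]]), 'k1': 0.04274657648077007, 'R': array([[-0.67883277,  0.73403251, -0.01955367],
       [ 0.43371671,  0.37932878, -0.81731236],
       [-0.59251658, -0.56329917, -0.57586297]]), 't': array([ 0.3830687 , -0.14020333,  1.80988524])}
side {'camera_matrix': array([[515.92633323,   0.        , 276.52657012],
       [  0.        , 515.92633323, 211.16157838],
       [  0.        ,   0.        ,   1.        ]]), 'k1': -0.1563972836337811, 'R': array([[ 0.92424225, -0.38177565, -0.00485971],
       [-0.26164368, -0.62404196, -0.73628406],
       [ 0.27806266,  0.68177634, -0.67665514]]), 't': array([-0.50227499,  0.24843047,  1.33464266])}
{'camera_matrix': array([[289.32140665,   0.        , 278.01580623],
       [  0.        , 289.32140665, 206.38360291],
       [  0.        ,   0.        ,   1.        ]]), 'k1': -0.03552576139490865, 'mount': array([[ 1.59905328e-04, -9.61485915e-01, -2.74854161e-01,
         7.00030595e-02],
       [ 9.99999852e-01,  1.06406849e-05,  5.44559466e-04,
        -1.66094610e-03],
       [-5.20661620e-04, -2.74854207e-01,  9.61485774e-01,
        -1.43647652e-01],
       [ 0.00000000e+00,  0.00000000e+00,  0.00000000e+00,
         1.00000000e+00]])}
```

View pics/scene0.png

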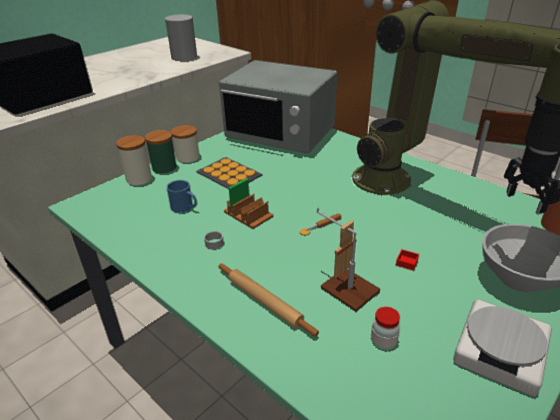

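View pics/side0.png

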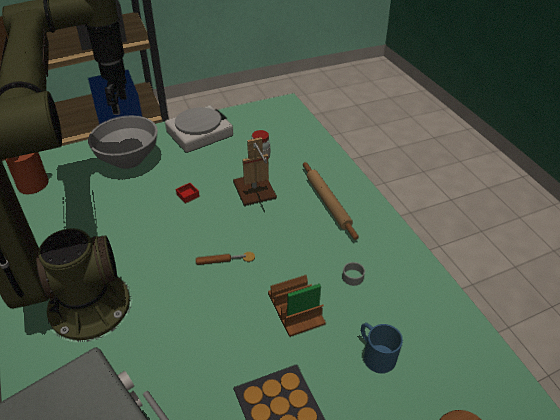

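The scene view shows the stand foot at (350,290), with the peg running to (318,210) and the rack at (248,212). The side view shows the stand at (255,188) and the rack at (297,305). I'll zoom in on these.

Run:
```python
from h import *
a=cv2.imread('pics/scene0.png');b=cv2.imread('pics/side0.png')
def c(im,x,y,w,h,W,H): return cv2.resize(im[y:y+h,x:x+w],(W,H),interpolation=cv2.INTER_CUBIC)
m=np.vstack([np.hstack([c(a,300,195,100,125,400,300)[:, :],c(b,220,120,80,100,400,300)]),
 np.hstack([c(a,215,170,70,60,400,300),c(b,255,265,80,75,400,300)])])
cv2.imwrite('pics/m0.png',m)
```

```text
(no output)
```

View pics/m0.png

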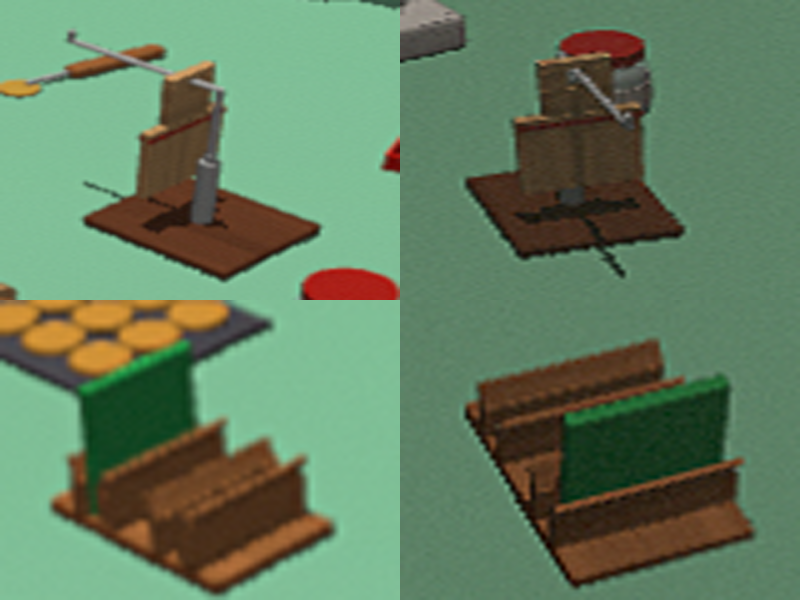

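```bash
cat >> h.py <<'E'
def ray(n,uv,pose=None):
    p=viewer.camera_params(n);K=p['camera_matrix'];k=p['k1']
    d=cv2.undistortPoints(np.array([[uv]],float),K,np.array([k,0,0,0,0.]))[0,0]
    v=np.array([d[0],d[1],1.])
    if n=='wrist':
        M=p['mount'];P,R=pose
        return P+R@M[:3,3], R@M[:3,:3]@v
    return -p['R'].T@p['t'], p['R'].T@v
def plane(n,uv,z,pose=None):
    o,d=ray(n,uv,pose);return o+d*(z-o[2])/d[2]
def tri(rs):
    A=0;b=0
    for o,d in rs:
        d=d/np.linalg.norm(d);P=np.eye(3)-np.outer(d,d);A=A+P;b=b+P@o
    return np.linalg.solve(A,b)
def proj(n,X,pose=None):
    p=viewer.camera_params(n)
    if n=='wrist':
        M=p['mount'];c=M[:3,:3].T@(pose[1].T@(X-pose[0])-M[:3,3])
    else: c=p['R']@X+p['t']
    return cv2.projectPoints(c.reshape(1,1,3),np.zeros(3),np.zeros(3),p['camera_matrix'],np.array([p['k1'],0,0,0,0.]))[0].ravel()
E
python3 - <<'E'
from h import *
np.set_printoptions(precision=4,suppress=True)
A=lambda x,y:(300+x/4,195+y/2.4-.0); B=lambda x,y:(220+(x-400)/5,120+y/3)
C=lambda x,y:(215+x/5.714,170+(y-300)/5); D=lambda x,y:(255+(x-400)/5,265+(y-300)/4)
for n,ps in [('scene',[A(83,218),A(228,274),A(320,228)]),('side',[B(467,180),B(523,252),B(684,230)])]:
    print(n,'foot',[plane(n,p,.014)[:2] for p in ps])
for n,ps in [('scene',[C(52,507),C(218,594),C(333,527)]),('side',[D(467,413),D(577,586),D(752,535)])]:
    print(n,'rack',[plane(n,p,.002)[:2] for p in ps])
print('tip',tri([ray('scene',A(72,34)),ray('side',B(630,117))]))
print('paddle top corners',tri([ray('scene',A(215,64)),ray('side',B(537,62))]),tri([ray('scene',A(166,79)),ray('side',B(610,55))]))
print('root',plane('scene',A(219,92),.205))
E
```

```text
scene foot [array([0.6287, 0.2074]), array([0.6336, 0.3342]), array([0.5324, 0.3399])]
side foot [array([0.5247, 0.3257]), array([0.5185, 0.1999]), array([0.6243, 0.1933])]
scene rack [array([ 0.5527, -0.2906]), array([ 0.5566, -0.1399]), array([ 0.456 , -0.1429])]
side rack [array([ 0.46  , -0.1457]), array([ 0.4596, -0.2928]), array([ 0.5561, -0.2922])]
tip [0.5696 0.1413 0.2147]
paddle top corners [0.5525 0.2475 0.214 ] [0.5961 0.2406 0.2148]
root [0.5799 0.2728 0.205 ]
```

```bash
cat >> h.py <<'E'
def to(X,ang=None):
    o=robot.get_obs();R=o['orientation'];d=R.T@(np.array(X)-o['position'])
    t=0
    if ang is not None:
        a=np.degrees(np.arctan2(R[1,1],R[0,1]));t=-((ang-a+180)%360-180)
    print('shift',np.round(d,4),'turn',round(t,2),'pos',np.round(o['position'],4),'t',o['time'])
E
python3 -c "
from h import *
to([.574,.16,.30],176.5)"
```

```text
shift [ 0.4684  0.2314 -0.0692] turn 70.88 pos [0.2306 0.5536 0.2304] t 0.1
```

```bash
python3 -m pendant '[[0,0,-0.06,0,1],[0.05,0.025,-0.07,8,1],[0.1,0.05,-0.07,16,1],[0.15,0.075,-0.07,24,1],[0.2,0.1,-0.07,32,1],[0.25,0.125,-0.07,40,1],[0.3,0.15,-0.07,48,1],[0.35,0.175,-0.07,56,1],[0.41,0.205,-0.07,64,1],[0.468,0.231,-0.07,70.9,1]]'
python3 -m pendant '[[0,0,0,0,1],[0,0,0,0,1]]'
python3 - <<'E'
from h import *
import json
o=robot.get_obs();im=viewer.snapshot('wrist')
cv2.imwrite('pics/w1.png',cv2.cvtColor(im,cv2.COLOR_RGB2BGR))
np.savez('w1.npz',p=o['position'],R=o['orientation']);print(o['position'],o['orientation'],o['ft_force'],o['q'])
E
```

```text
time: 1.35
position: [0.5709, 0.1631, 0.3011]
orientation: [[-0.065, -0.998, -0.0], [-0.998, 0.065, 0.0], [-0.0, 0.0, -1.0]]
ft_force: [1.0, 1.0, -0.1]
grip_width: 0.999
gripper_force: 0.0
time: 1.6
position: [0.57, 0.1646, 0.3007]
orientation: [[-0.062, -0.998, -0.001], [-0.998, 0.062, -0.0], [0.0, 0.001, -1.0]]
ft_force: [0.3, -0.0, -0.1]
grip_width: 1.002
gripper_force: 0.0
[0.56999452 0.16462877 0.30069221] [[-6.16025284e-02 -9.98100266e-01 -9.94224419e-04]
 [-9.98100662e-01  6.16029342e-02 -3.82838057e-04]
 [ 4.43357907e-04  9.68752258e-04 -9.99999432e-01]] [ 0.2892378  -0.00123877 -0.13901414] [ 6.18587048e-01  4.22158284e-02  2.13712318e-01 -2.68625868e-04
 -1.74332481e+00 -6.80274806e-01]
```

View pics/w1.png

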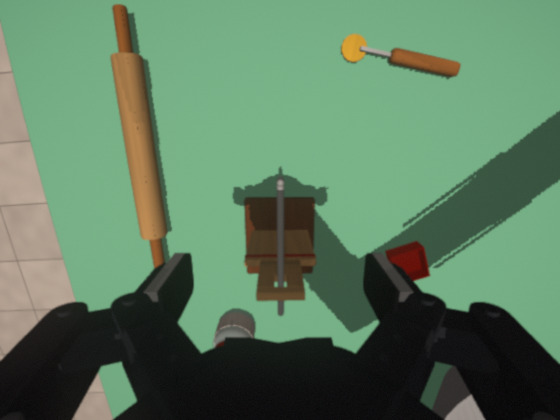

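```bash
python3 -m pendant '[[0.03,0,0.02,0,1],[0.08,-0.002,0.06,0,1],[0.08,-0.002,0.06,0,1],[0.08,-0.002,0.06,0,1]]'
python3 - <<'E'
from h import *
o=robot.get_obs();im=viewer.snapshot('wrist')
np.savez('w2.npz',p=o['position'],R=o['orientation']);print(o['position'])
im=cv2.cvtColor(im,cv2.COLOR_RGB2BGR);cv2.imwrite('pics/w2.png',im)
a=cv2.imread('pics/w1.png')
m=np.hstack([cv2.resize(a[170:320,235:335],(400,600),interpolation=cv2.INTER_CUBIC),cv2.resize(im[200:350,230:330],(400,600),interpolation=cv2.INTER_CUBIC)])
cv2.imwrite('pics/m2.png',m)
E
```

```text
time: 2.15
position: [0.567, 0.0857, 0.2423]
orientation: [[-0.06, -0.998, 0.001], [-0.998, 0.06, 0.0], [-0.0, -0.001, -1.0]]
ft_force: [0.1, -0.2, 0.5]
grip_width: 1.001
gripper_force: 0.0
[0.56697905 0.0857157  0.24230745]
```

View pics/m2.png

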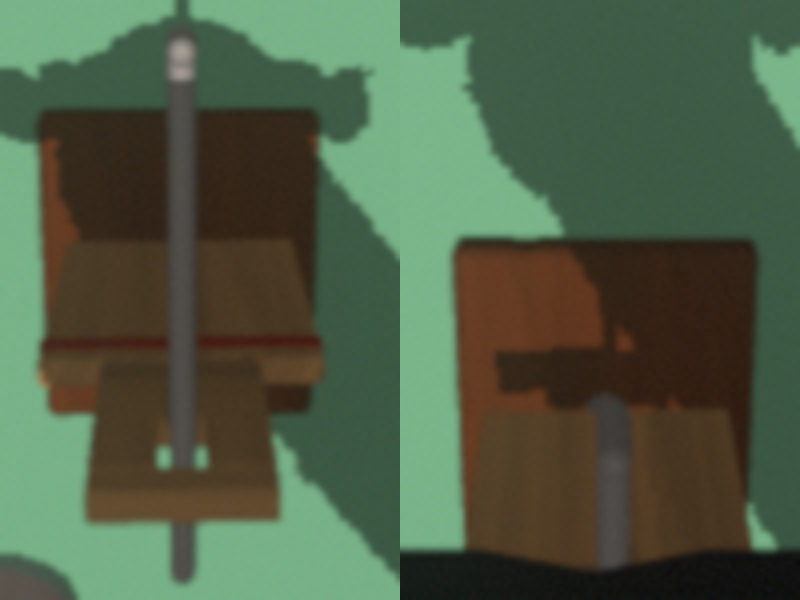

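```bash
python3 -m pendant '[[0,0.06,-0.02,0,1],[0,0.12,-0.01,0,1],[-0.05,0.13,0.01,0,1],[-0.11,0.13,0.02,0,1],[-0.16,0.137,0.03,0,1],[-0.16,0.137,0.03,0,1],[-0.16,0.137,0.03,0,1],[-0.16,0.137,0.03,0,1]]'
python3 - <<'E'
from h import *
o=robot.get_obs();im=viewer.snapshot('wrist')
np.savez('w3.npz',p=o['position'],R=o['orientation']);print(o['position'])
im=cv2.cvtColor(im,cv2.COLOR_RGB2BGR);cv2.imwrite('pics/w3.png',im)
pose=(o['position'],o['orientation'])
for X in ([.58,.272,.205],[.57,.141,.22]): print(proj('wrist',np.array(X),pose))
E
```

```text
time: 3.2
position: [0.4405, 0.2527, 0.2125]
orientation: [[-0.062, -0.998, 0.001], [-0.998, 0.062, 0.001], [-0.001, -0.001, -1.0]]
ft_force: [0.3, -0.0, -0.1]
grip_width: 1.003
gripper_force: 0.0
[0.44050685 0.25268714 0.21246291]
[ 52.83413979 289.90312653]
[-26.77185129  45.73694947]
```

View pics/w3.png

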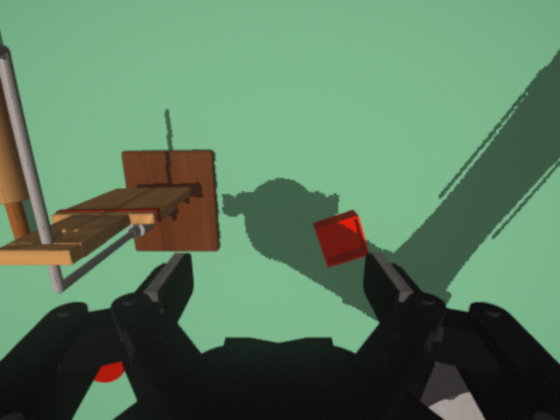

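The peg is seen from the side here, from its root at (60,290) to the tip bend at (4,50). I'll fit its profile next.

Run:
```python
from h import *
np.set_printoptions(precision=4,suppress=True)
L=lambda k:(cv2.imread(f'pics/w{k}.png'),(lambda d:(d['p'],d['R']))(np.load(f'w{k}.npz')))
i1,P1=L(1);i3,P3=L(3)
def mid(im,r,lo,hi):
    h=cv2.cvtColor(im[r:r+1,lo:hi],cv2.COLOR_BGR2HSV)[0].astype(int)
    m=np.where(h[:,1]<60)[0]
    if len(m)==0: return None
    g=np.split(m,np.where(np.diff(m)>2)[0]+1);g=max(g,key=len)
    return (lo+g.mean(),len(g))
pts=[]
for r in range(190,290,6):
    c=mid(i1,r,268,296)
    if c: pts.append(plane('wrist',(c[0],r),.205,P1)[:2])
pts=np.array(pts);k=np.polyfit(pts[:,1],pts[:,0],1);print('plane x=a*y+b',k,'resid',np.ptp(pts[:,0]-np.polyval(k,pts[:,1])),pts[0],pts[-1])
n=np.array([1,-k[0],0])
for r in range(50,291,8):
    x0=4+(60-4)*(r-50)/240
    c=mid(i3,r,max(0,int(x0-16)),int(x0+17))
    if not c: print(r,None);continue
    o,d=ray('wrist',(c[0],r),P3);X=o+d*(k[1]-n@o)/(n@d);print(r,round(c[0],1),c[1],X)
for nme,i,uv in [('root1',P1,(281,315)),('bend1',P1,(280.2,178.5)),('tipend1',P1,(280.2,187))]: print(nme,plane('wrist',uv,.205,i))
U=lambda x,y:(235+x/4,170+y/4)
for z in(.218,): print([plane('wrist',U(*q),z,P1)[:2] for q in [(88,520),(278,517),(93,487),(273,485)]])
```

```text
plane x=a*y+b [0.0545 0.56  ] resid 0.000663101082186146 [0.5685 0.1503] [0.5736 0.242 ]
50 4.0 9 [0.5677 0.1402 0.2065]
58 5.0 11 [0.5679 0.1439 0.2068]
66 6.0 13 [0.5681 0.1476 0.2072]
74 7.0 15 [0.5683 0.1513 0.2075]
82 8.0 15 [0.5685 0.1551 0.2079]
90 10.0 15 [0.5687 0.1588 0.2077]
98 12.0 15 [0.5689 0.1625 0.2075]
106 14.0 15 [0.5691 0.1664 0.2074]
114 16.0 15 [0.5693 0.1702 0.2072]
122 17.0 15 [0.5695 0.1741 0.2076]
130 19.5 14 [0.5698 0.1781 0.2072]
138 21.0 15 [0.57   0.1821 0.2073]
146 23.0 15 [0.5702 0.1862 0.2072]
154 25.0 15 [0.5704 0.1904 0.2071]
162 27.0 15 [0.5706 0.1946 0.207 ]
170 29.0 15 [0.5709 0.1988 0.2069]
178 31.0 15 [0.5711 0.2031 0.2068]
186 33.5 14 [0.5714 0.2076 0.2064]
194 35.0 13 [0.5716 0.212  0.2066]
202 36.5 14 [0.5718 0.2164 0.2069]
210 38.5 14 [0.5721 0.221  0.2068]
218 40.5 14 [0.5723 0.2257 0.2067]
226 42.5 14 [0.5726 0.2304 0.2067]
234 45.0 13 [0.5729 0.2354 0.2063]
242 46.5 12 [0.5731 0.2401 0.2066]
250 None
258 None
266 53.0 13 [0.574  0.2555 0.2063]
274 55.0 13 [0.5743 0.2607 0.2063]
282 62.0 23 [0.5747 0.2682 0.2027]
290 58.0 11 [0.5748 0.271  0.2071]
root1 [0.5745 0.2739 0.205 ]
bend1 [0.5674 0.1405 0.205 ]
tipend1 [0.5678 0.1477 0.205 ]
[array([0.5947, 0.2471]), array([0.552, 0.249]), array([0.5929, 0.2387]), array([0.5529, 0.2407])]
```

```bash
python3 -c "
from h import *
to([.5733,.2435,.176],176.9)"
```

```text
shift [ 0.0008 -0.133   0.0364] turn -0.46 pos [0.4405 0.2525 0.2123] t 3.25
```

```bash
python3 -m pendant '[[0,0,-0.05,0,1],[0,-0.02,-0.08,0,1],[0,-0.07,-0.08,0,1],[0.001,-0.12,-0.08,-0.5,1],[0.001,-0.133,-0.08,-0.5,1],[0.001,-0.133,-0.08,-0.5,1],[0.001,-0.133,-0.08,-0.5,1]]'
python3 - <<'E'
from h import *
o=robot.get_obs();im=viewer.snapshot('wrist');print(o['position'],o['ft_force'])
P=(o['position'],o['orientation'])
cv2.imwrite('pics/w4.png',cv2.cvtColor(im,cv2.COLOR_RGB2BGR))
for x in (.5515,.5733,.595): print(proj('wrist',np.array([x,.239,.218]),P))
to([.5733,.2435,.176],176.9)
E
```

```text
time: 4.12
position: [0.5723, 0.2436, 0.2923]
orientation: [[-0.053, -0.999, 0.001], [-0.999, 0.053, 0.001], [-0.001, -0.001, -1.0]]
ft_force: [0.3, 0.2, 0.4]
grip_width: 1.001
gripper_force: 0.0
[0.57234247 0.24356035 0.29229576] [0.32314262 0.22303074 0.39885823]
[305.40109182 206.79937488]
[277.62538852 208.20091586]
[250.05483517 209.59093723]
shift [ 0.0003 -0.0009  0.1165] turn 0.11 pos [0.5722 0.2438 0.2925] t 4.175
```

View pics/w4.png

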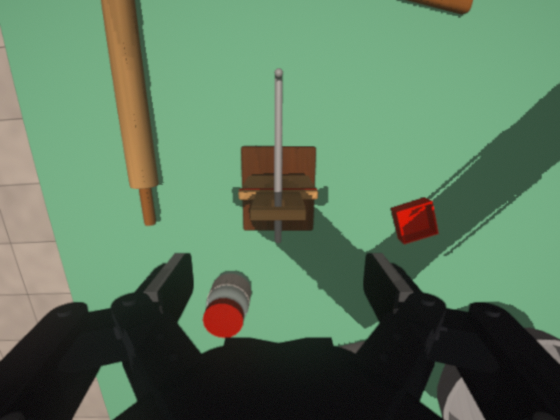

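```bash
python3 -m pendant '[[0,0,0.04,0,1],[0,0,0.08,0,1],[0,0,0.105,0,1],[0,0,0.1165,0,1],[0,0,0.1165,0,1],[0,0,0.1165,0,1]]'
python3 -m pendant '[[0,0,0,0,0.8],[0,0,0,0,0.7],[0,0,0,0,0.65],[0,0,0,0,0.6],[0,0,0,0,0.6],[0,0,0,0,0.6]]'
```

```text
time: 4.92
position: [0.5733, 0.244, 0.1767]
orientation: [[-0.052, -0.999, 0.002], [-0.999, 0.052, 0.001], [-0.001, -0.002, -1.0]]
ft_force: [-0.2, -0.2, -0.4]
grip_width: 0.996
gripper_force: 0.0
time: 5.68
position: [0.5729, 0.2437, 0.1747]
orientation: [[-0.053, -0.999, -0.0], [-0.999, 0.053, -0.0], [0.0, 0.0, -1.0]]
ft_force: [0.0, 0.5, 0.0]
grip_width: 0.6
gripper_force: 0.0
```

```bash
python3 -m pendant '[[0,0,0,0,0.56],[0,0,0,0,0.54],[0,0,0,0,0.52],[0,0,0,0,0.5],[0,0,0,0,0.48],[0,0,0,0,0.45],[0,0,0,0,0.4],[0,0,0,0,0.4],[0,0,0,0,0.4]]'
python3 - <<'E'
from h import *
for i in range(3):
    o=robot.get_obs();print(o['ft_force'],o['torque']);viewer.snapshot('side')
E
```

```text
time: 6.8
position: [0.5729, 0.2437, 0.1749]
orientation: [[-0.053, -0.999, 0.0], [-0.999, 0.053, -0.0], [0.0, -0.0, -1.0]]
ft_force: [0.3, -0.2, 0.3]
grip_width: 0.5
gripper_force: 60.6
[ 0.30488324 -0.15443774  0.25373746] [-0.04778856  0.01628069  0.00688916]
[ 0.13096335 -0.30707025  1.86075348] [-0.11277648  0.04977424 -0.02845504]
[ 0.35280532 -0.09822878 -0.07249064] [-0.03506235  0.08632037 -0.02236465]
```

```bash
python3 -m pendant '[[0,0,-0.003,0,0.4],[0,0,-0.006,0,0.4],[0,0,-0.009,0,0.4],[0,0,-0.009,0,0.4],[0,0,-0.009,0,0.4]]'
python3 -m pendant '[[0.005,0,0,0,0.4],[0.012,0,0,0,0.4],[0.02,0,-0.001,0,0.4],[0.028,0,-0.002,0,0.4],[0.036,0,-0.003,0,0.4],[0.044,0,-0.004,0,0.4],[0.052,0,-0.005,0,0.4],[0.06,0,-0.006,0,0.4],[0.06,0,-0.006,0,0.4],[0.06,0,-0.006,0,0.4]]'
python3 - <<'E'
from h import *
f=[]
for i in range(6):
    o=robot.get_obs();f.append(np.r_[o['ft_force'],o['torque']]);viewer.snapshot('side')
print(np.mean(f,0),np.std(f,0));to([0,0,0])
o=robot.get_obs();im=viewer.snapshot('wrist')
cv2.imwrite('pics/w5.png',cv2.cvtColor(im,cv2.COLOR_RGB2BGR))
P=(o['position'],o['orientation'])
print(proj('wrist',np.array([.568,.1395,.223]),P),proj('wrist',np.array([.568,.1395,.208]),P))
E
```

```text
time: 7.58
position: [0.5729, 0.2437, 0.1836]
orientation: [[-0.053, -0.999, -0.0], [-0.999, 0.053, -0.0], [0.0, 0.0, -1.0]]
ft_force: [-1.0, 0.3, -1.5]
grip_width: 0.508
gripper_force: 60.9
time: 8.82
position: [0.5697, 0.1839, 0.1897]
orientation: [[-0.053, -0.999, -0.0], [-0.999, 0.053, -0.0], [0.0, 0.0, -1.0]]
ft_force: [0.1, 0.7, -1.9]
grip_width: 0.503
gripper_force: 60.9
[-1.34893230e-01  2.08017281e-02 -1.31603536e+00 -3.24246481e-02
  6.16853874e-04  2.13427538e-03] [0.25409725 0.41024506 0.50455762 0.01681732 0.03364983 0.0215149 ]
shift [0.2135 0.5593 0.1898] turn 0 pos [0.5697 0.184  0.1897] t 9.125
[278.82863131 187.08731802] [278.701288   179.93447146]
```

View pics/w5.png

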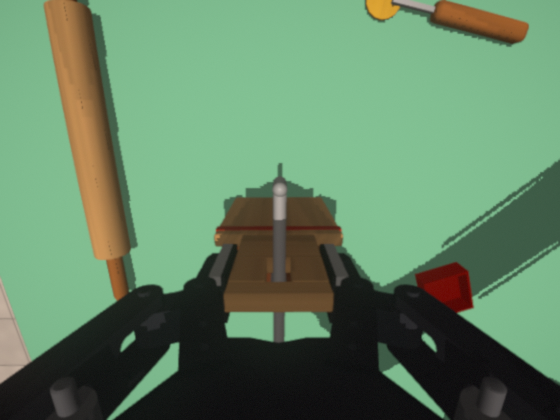

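```bash
cat > f.py <<'E'
from h import *
f=[]
for i in range(6):
    o=robot.get_obs();f.append(np.r_[o['ft_force'],o['torque']]);viewer.snapshot('side')
print(np.round(np.mean(f,0),2),o['position'],o['time'])
E
python3 -m pendant '[[0.006,0,0,0,0.4],[0.012,0,0,0,0.4],[0.018,0,0,0,0.4],[0.024,0,0,0,0.4],[0.028,0,0,0,0.4],[0.028,0,0,0,0.4]]' | tail -3; python3 f.py
python3 -m pendant '[[0,0,-0.0005,0,0.4],[0,0,-0.001,0,0.4],[0,0,-0.001,0,0.4]]'| tail -3; python3 f.py
python3 -m pendant '[[0,0,-0.0005,0,0.4],[0,0,-0.001,0,0.4],[0,0,-0.001,0,0.4]]'| tail -3; python3 f.py
```

```text
ft_force: [-0.6, -0.1, -1.9]
grip_width: 0.508
gripper_force: 60.9
[-0.07 -0.51 -1.42  0.02  0.01 -0.  ] [0.56824721 0.15595483 0.18970464] 10.175
ft_force: [-0.8, -0.7, -1.4]
grip_width: 0.503
gripper_force: 60.9
[ 0.03  0.08 -1.47 -0.02  0.01  0.  ] [0.568249  0.155795  0.1907868] 10.85
ft_force: [0.3, 0.5, -0.5]
grip_width: 0.505
gripper_force: 60.9
[ 0.12  0.2  -0.9  -0.   -0.01 -0.  ] [0.56824788 0.15581534 0.19177377] 11.525
```

```bash
python3 -m pendant '[[0,0,-0.0005,0,0.4],[0,0,-0.0007,0,0.4],[0,0,-0.0007,0,0.4]]'| tail -3; python3 f.py
python3 -m pendant '[[0,0,-0.0004,0,0.4],[0,0,-0.0007,0,0.4],[0,0,-0.0007,0,0.4]]'| tail -3; python3 f.py
```

```text
ft_force: [-0.0, 0.2, -2.0]
grip_width: 0.509
gripper_force: 60.9
[ 0.1   0.04 -1.69  0.   -0.01  0.01] [0.56826601 0.15581264 0.19249378] 12.2
ft_force: [0.2, 0.1, -0.7]
grip_width: 0.507
gripper_force: 60.9
[-0.19  0.02 -1.09 -0.02 -0.    0.02] [0.56824412 0.15581311 0.19319152] 12.875
```

```bash
python3 -m pendant '[[0,0,-0.0004,0,0.4],[0,0,-0.0007,0,0.4],[0,0,-0.0007,0,0.4]]'| tail -3; python3 f.py
```

```text
ft_force: [-0.8, 0.4, -3.0]
grip_width: 0.51
gripper_force: 61.1
[-0.26  0.65 -2.51  0.18 -0.02  0.02] [0.56822284 0.1558393  0.19379223] 13.55
```

```bash
python3 -m pendant '[[0,0,-0.0004,0,0.4],[0,0,-0.0007,0,0.4],[0,0,-0.0007,0,0.4]]'| tail -3; python3 f.py
```

```text
ft_force: [-0.2, 0.5, -2.8]
grip_width: 0.507
gripper_force: 61.3
[-0.01  1.28 -3.52  0.49 -0.05 -0.01] [0.56820152 0.15584649 0.19445436] 14.225
```

```bash
python3 -m pendant '[[0,0,0.0017,0,0.4],[0,0,0.0034,0,0.4],[0.002,0,0.0034,0,0.4],[0.004,0,0.0034,0,0.4],[0.005,0,0.0034,0,0.4],[0.006,0,0.0034,0,0.4],[0.007,0,0.0034,0,0.4],[0.0075,0,0.0034,0,0.4]]'| tail -3; python3 f.py
```

```text
ft_force: [-0.3, -0.2, -1.5]
grip_width: 0.503
gripper_force: 61.3
[-0.12 -0.13 -1.06  0.01  0.01 -0.  ] [0.56788347 0.1483266  0.19119845] 15.525
```

```bash
python3 -m pendant '[[0.0003,0,0,0,0.4],[0.0006,0,0,0,0.4],[0.0009,0,0,0,0.4],[0.0012,0,0,0,0.4]]'| tail -3
python3 -m pendant '[[0.0003,0,0,0,0.4],[0.0006,0,0,0,0.4],[0.0009,0,0,0,0.4],[0.0012,0,0,0,0.4]]'| grep force; python3 f.py
```

```text
ft_force: [0.5, -0.8, -1.4]
grip_width: 0.502
gripper_force: 61.3
ft_force: [-0.1, -0.6, -1.2]
gripper_force: 61.3
[-0.35 -0.19 -1.36 -0.01  0.   -0.01] [0.56773488 0.14591224 0.19117935] 16.825
```

```bash
python3 -m pendant '[[0.0004,0,0,0,0.4],[0.0008,0,0,0,0.4],[0.0012,0,0,0,0.4],[0.0016,0,0,0,0.4],[0.002,0,0,0,0.4]]'| grep force; python3 f.py
python3 -m pendant '[[0.0004,0,0,0,0.4],[0.0008,0,0,0,0.4],[0.0012,0,0,0,0.4],[0.0016,0,0,0,0.4],[0.002,0,0,0,0.4]]'| grep force; python3 f.py
```

```text
ft_force: [0.4, 0.4, -1.9]
gripper_force: 61.3
[ 0.11 -0.01 -1.15  0.01  0.01 -0.01] [0.56765128 0.14393931 0.19120399] 17.75
ft_force: [-0.4, 0.2, -1.3]
gripper_force: 61.3
[-0.34  0.26 -1.27 -0.01 -0.01 -0.  ] [0.56752296 0.14193288 0.19121614] 18.675
```

```bash
python3 -m pendant '[[0.0006,0,0,0,0.4],[0.0012,0,0,0,0.4],[0.0018,0,0,0,0.4],[0.0024,0,0,0,0.4],[0.003,0,0,0,0.4],[0.0036,0,0,0,0.4],[0.0042,0,0,0,0.4]]'| grep force; python3 f.py
```

```text
ft_force: [0.7, -0.6, -1.2]
gripper_force: 61.3
[-0.01 -0.15 -1.13 -0.01 -0.01 -0.01] [0.56730709 0.13774204 0.19120046] 19.85
```

```bash
python3 -m pendant '[[0.001,0,0,0,0.4],[0.002,0,0,0,0.4],[0.003,0,0,0,0.4],[0.005,0,0,0,0.4],[0.009,0,0,0,0.4],[0.015,0,0,0,0.4],[0.022,0,0,0,0.4],[0.029,0,0,0,0.4],[0.029,0,0,0,0.4]]'; python3 f.py; python3 -c "
from h import *
to([.507,-.182,.28],179)"
```

```text
time: 21.02
position: [0.5658, 0.1082, 0.1914]
orientation: [[-0.053, -0.999, 0.0], [-0.999, 0.053, -0.0], [0.0, -0.0, -1.0]]
ft_force: [-0.4, 0.1, -1.6]
grip_width: 0.504
gripper_force: 61.3
[ 0.1  -0.41 -1.4   0.01 -0.03 -0.  ] [0.56578325 0.10894008 0.19115154] 21.275
shift [ 0.2937  0.0434 -0.0888] turn -2.01 pos [0.5658 0.109  0.1912] t 21.325
```

```bash
python3 -m pendant '[[0.02,0,-0.03,0,0.4],[0.06,0.01,-0.07,0,0.4],[0.1,0.025,-0.075,0,0.4],[0.14,0.035,-0.075,-1,0.4],[0.18,0.042,-0.075,-2,0.4],[0.2,0.044,-0.075,-2,0.4],[0.21,0.046,-0.075,-2,0.4],[0.21,0.046,-0.075,-2,0.4],[0.21,0.046,-0.075,-2,0.4]]'
python3 - <<'E'
from h import *
o=robot.get_obs();im=viewer.snapshot('wrist');P=(o['position'],o['orientation'])
np.savez('w6.npz',p=P[0],R=P[1]);print(P)
im=cv2.cvtColor(im,cv2.COLOR_RGB2BGR);cv2.imwrite('pics/w6.png',im)
for X in ([.507,-.182,.057],[.456,-.182,.057],[.507,-.252,.117]):print(proj('wrist',np.array(X),P))
E
```

```text
time: 22.45
position: [0.509, -0.0978, 0.2661]
orientation: [[-0.017, -1.0, -0.0], [-1.0, 0.017, 0.0], [-0.0, 0.0, -1.0]]
ft_force: [0.4, 0.2, -1.9]
grip_width: 0.503
gripper_force: 61.5
(array([ 0.50898216, -0.09777292,  0.26606046]), array([[-1.70228190e-02, -9.99855081e-01, -2.00073094e-04],
       [-9.99855098e-01,  1.70228032e-02,  8.06351803e-05],
       [-7.72176899e-05,  2.01416741e-04, -9.99999977e-01]]))
[279.09018283 109.89088897]
[322.96298739 109.20380402]
[278.16654025  26.1528337 ]
```

View pics/w6.png

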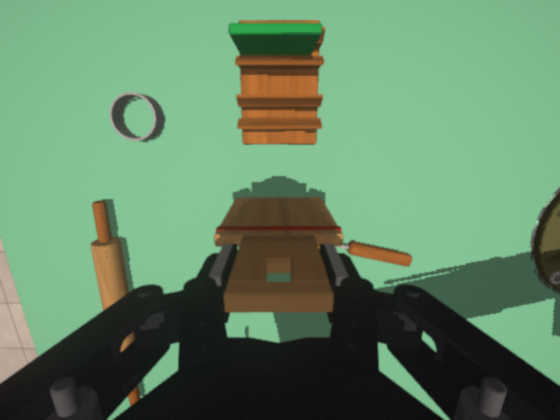

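Run:
```python
from h import *
im=cv2.imread('pics/w6.png');d=np.load('w6.npz');P=(d['p'],d['R'])
print([(r,int(im[r,255:300,2].mean())) for r in range(52,148)])
h=cv2.cvtColor(im,cv2.COLOR_BGR2HSV)
for r in range(90,146,3):
    m=np.where((h[r,200:350,0]<20)&(h[r,200:350,1]>90))[0]+200
    if len(m): print(r,m.min(),m.max(), [np.round(plane('wrist',(c,r),.057,P)[:2],4) for c in (m.min(),m.max())])
for r in (97,101,105,121,125,129,143): print(r,[np.round(plane('wrist',(279,r),z,P)[1],4) for z in (0.0,.012,.042,.057)])
```

```text
[(52, 27), (53, 28), (54, 41), (55, 66), (56, 78), (57, 86), (58, 103), (59, 117), (60, 128), (61, 143), (62, 150), (63, 148), (64, 127), (65, 89), (66, 66), (67, 62), (68, 68), (69, 82), (70, 87), (71, 88), (72, 88), (73, 89), (74, 101), (75, 133), (76, 166), (77, 174), (78, 175), (79, 175), (80, 175), (81, 175), (82, 176), (83, 176), (84, 175), (85, 175), (86, 176), (87, 176), (88, 176), (89, 176), (90, 176), (91, 176), (92, 176), (93, 175), (94, 173), (95, 170), (96, 163), (97, 139), (98, 109), (99, 97), (100, 96), (101, 98), (102, 101), (103, 102), (104, 107), (105, 119), (106, 103), (107, 81), (108, 84), (109, 108), (110, 148), (111, 171), (112, 177), (113, 177), (114, 177), (115, 177), (116, 172), (117, 158), (118, 150), (119, 137), (120, 131), (121, 129), (122, 125), (123, 122), (124, 125), (125, 137), (126, 150), (127, 152), (128, 141), (129, 110), (130, 100), (131, 130), (132, 165), (133, 175), (134, 176), (135, 176), (136, 176), (137, 176), (138, 176), (139, 176), (140, 176), (141, 177), (142, 172), (143, 145), (144, 120), (145, 128), (146, 133), (147, 133)]
90 241 317 [arr
[... 1100 characters left out ...]
 0.4648, -0.1494])]
141 243 315 [array([ 0.5506, -0.1473]), array([ 0.4647, -0.1459])]
97 [np.float64(-0.2011), np.float64(-0.2), np.float64(-0.1975), np.float64(-0.1962)]
101 [np.float64(-0.196), np.float64(-0.1951), np.float64(-0.1929), np.float64(-0.1918)]
105 [np.float64(-0.1909), np.float64(-0.1902), np.float64(-0.1883), np.float64(-0.1874)]
121 [np.float64(-0.1701), np.float64(-0.17), np.float64(-0.1697), np.float64(-0.1695)]
125 [np.float64(-0.1649), np.float64(-0.1649), np.float64(-0.165), np.float64(-0.165)]
129 [np.float64(-0.1595), np.float64(-0.1597), np.float64(-0.1602), np.float64(-0.1604)]
143 [np.float64(-0.1407), np.float64(-0.1414), np.float64(-0.1433), np.float64(-0.1442)]
```

Run:
```python
from h import *
im=cv2.imread('pics/w6.png');d=np.load('w6.npz');P=(d['p'],d['R'])
print([(r,int(im[r,240:262,2].mean())) for r in list(range(192,204))+list(range(222,246))+list(range(278,318))])
z0=P[0][2]
for lab,z,ry in [('bottom',z0-.117,.0),('blade top',z0-.022,0),('neck top',z0+.043,0)]:
    for dy in(-.0045,.0045): print(lab,dy,proj('wrist',np.array([.509,P[0][1]+dy,z]),P))
```

```text
[(192, 70), (193, 69), (194, 69), (195, 69), (196, 71), (197, 78), (198, 84), (199, 86), (200, 85), (201, 85), (202, 83), (203, 83), (222, 79), (223, 79), (224, 79), (225, 78), (226, 75), (227, 72), (228, 73), (229, 78), (230, 81), (231, 80), (232, 79), (233, 82), (234, 83), (235, 78), (236, 74), (237, 72), (238, 71), (239, 70), (240, 71), (241, 74), (242, 76), (243, 77), (244, 76), (245, 76), (278, 78), (279, 79), (280, 84), (281, 89), (282, 86), (283, 84), (284, 84), (285, 85), (286, 84), (287, 84), (288, 84), (289, 85), (290, 84), (291, 83), (292, 85), (293, 91), (294, 98), (295, 101), (296, 103), (297, 104), (298, 105), (299, 106), (300, 107), (301, 108), (302, 109), (303, 109), (304, 109), (305, 108), (306, 107), (307, 106), (308, 107), (309, 107), (310, 107), (311, 108), (312, 118), (313, 127), (314, 130), (315, 130), (316, 130), (317, 130)]
bottom -0.0045 [278.7693478  195.39224085]
bottom 0.0045 [278.92481571 204.74582694]
blade top -0.0045 [279.3363645  232.30798937]
blade top 0.0045 [279.56258021 245.90422787]
neck top -0.0045 [280.24097116 291.34816019]
neck top 0.0045 [280.56503853 310.77687039]
```

```bash
python3 -m pendant '[[0.03,0,0,0,0.4],[0.06,0,0,0,0.4],[0.083,0,0,0,0.4],[0.083,0,0.03,0,0.4],[0.083,0,0.06,0,0.4],[0.083,0,0.08,0,0.4],[0.083,0,0.09,0,0.4],[0.083,0,0.095,0,0.4],[0.083,0,0.1,0,0.4],[0.083,0,0.1,0,0.4]]'|head -2;python3 f.py
python3 -m pendant '[[0,0,0.002,0,0.4],[0,0,0.004,0,0.4],[0,0,0.006,0,0.4],[0,0,0.007,0,0.4],[0,0,0.007,0,0.4]]'|grep force;python3 f.py
```

```text
time: 23.75
position: [0.5074, -0.1815, 0.1665]
[-0.04 -0.06 -0.95 -0.01 -0.01 -0.  ] [ 0.50745847 -0.18156825  0.16665523] 24.0
ft_force: [0.5, 0.6, -0.9]
gripper_force: 61.5
[ 0.16  0.04 -1.15 -0.02 -0.01 -0.01] [ 0.50734355 -0.1815054   0.15933128] 24.925
```

```bash
python3 -m pendant '[[0,0,0.001,0,0.4],[0,0,0.002,0,0.4],[0,0,0.003,0,0.4],[0,0,0.004,0,0.4],[0,0,0.004,0,0.4]]'|grep force;python3 f.py
```

```text
ft_force: [0.3, 0.1, -1.9]
gripper_force: 61.5
[ 0.13  0.13 -1.15 -0.01  0.01 -0.  ] [ 0.50732723 -0.18151226  0.15528908] 25.85
```

```bash
python3 -m pendant '[[0,0,0.001,0,0.4],[0,0,0.002,0,0.4],[0,0,0.003,0,0.4],[0,0,0.004,0,0.4],[0,0,0.004,0,0.4]]'|grep force;python3 f.py
```

```text
ft_force: [-0.6, 0.1, -0.9]
gripper_force: 61.5
[-0.35  0.36 -1.12 -0.01  0.    0.  ] [ 0.50732461 -0.18149685  0.1512734 ] 26.775
```

Bottom is at about 34 mm and between the walls with no contact. I'll keep lowering.

```bash
python3 -m pendant '[[0,0,0.0015,0,0.4],[0,0,0.003,0,0.4],[0,0,0.0045,0,0.4],[0,0,0.006,0,0.4],[0,0,0.0075,0,0.4],[0,0,0.009,0,0.4],[0,0,0.01,0,0.4],[0,0,0.01,0,0.4]]'|grep force;python3 f.py
```

```text
ft_force: [-0.2, -0.6, -1.9]
gripper_force: 61.5
[-0.01 -0.06 -1.54 -0.01 -0.02  0.01] [ 0.5073239  -0.1814987   0.14129002] 28.075
```

```bash
python3 -m pendant '[[0,0,0.0015,0,0.4],[0,0,0.003,0,0.4],[0,0,0.0045,0,0.4],[0,0,0.006,0,0.4],[0,0,0.0075,0,0.4],[0,0,0.009,0,0.4],[0,0,0.01,0,0.4],[0,0,0.01,0,0.4]]'|grep force;python3 f.py
```

```text
ft_force: [-0.2, 0.5, -0.7]
gripper_force: 61.5
[ 0.02  0.07 -1.38  0.01 -0.01 -0.02] [ 0.50731731 -0.18154039  0.13128369] 29.375
```

```bash
python3 -m pendant '[[0,0,0.0005,0,0.4],[0,0,0.001,0,0.4],[0,0,0.0015,0,0.4],[0,0,0.0015,0,0.4]]'|grep force;python3 f.py
```

```text
ft_force: [0.1, 0.6, -1.2]
gripper_force: 61.5
[ 0.1  -0.04 -1.31  0.01  0.01  0.  ] [ 0.50729625 -0.18153688  0.12976089] 30.175
```

```bash
python3 -m pendant '[[0,0,0.0005,0,0.4],[0,0,0.001,0,0.4],[0,0,0.001,0,0.4]]'|grep force;python3 f.py
```

```text
ft_force: [-1.1, -0.3, 3.6]
gripper_force: 61.9
[-2.    0.82  4.74  0.32  0.88 -0.  ] [ 0.50739056 -0.18165781  0.12937089] 30.85
```

Floor contact came at the expected height, so I'll relieve the load, open and retreat.

```bash
python3 -m pendant '[[0,0,-0.0005,0,0.4],[0,0,-0.0005,0,0.52],[0,0,-0.0005,0,0.56],[0,0,-0.0005,0,0.62],[0,0,-0.0005,0,0.75],[0,0,-0.0005,0,0.9],[0,0,-0.0005,0,1],[0,0,-0.0005,0,1],[0,0,-0.0005,0,1]]'
python3 -m pendant '[[0,0,-0.01,0,1],[0,0,-0.03,0,1],[0,0,-0.06,0,1],[0,0,-0.1,0,1],[0,0,-0.13,0,1],[-0.05,0,-0.13,0,1],[-0.08,0,-0.13,0,1],[-0.08,0,-0.13,0,1],[-0.08,0,-0.13,0,1],[-0.08,0,-0.13,0,1]]'
python3 - <<'E'
from h import *
a=viewer.snapshot('wrist');b=viewer.snapshot('side')[110:340,200:420]
m=np.hstack([cv2.resize(a,(480,360)),cv2.resize(b,(320,360))])
cv2.imwrite('pics/end.png',cv2.cvtColor(m,cv2.COLOR_RGB2BGR));print(robot.get_obs()['time'])
E
```

```text
time: 32.02
position: [0.5073, -0.1815, 0.1292]
orientation: [[-0.018, -1.0, 0.0], [-1.0, 0.018, -0.0], [0.0, -0.0, -1.0]]
ft_force: [0.1, -0.3, 0.0]
grip_width: 1.002
gripper_force: 0.0
time: 33.28
position: [0.5087, -0.1022, 0.2597]
orientation: [[-0.019, -1.0, 0.0], [-1.0, 0.019, -0.0], [0.0, -0.0, -1.0]]
ft_force: [0.2, -1.2, 0.1]
grip_width: 1.001
gripper_force: 0.0
33.375
```

View pics/end.png

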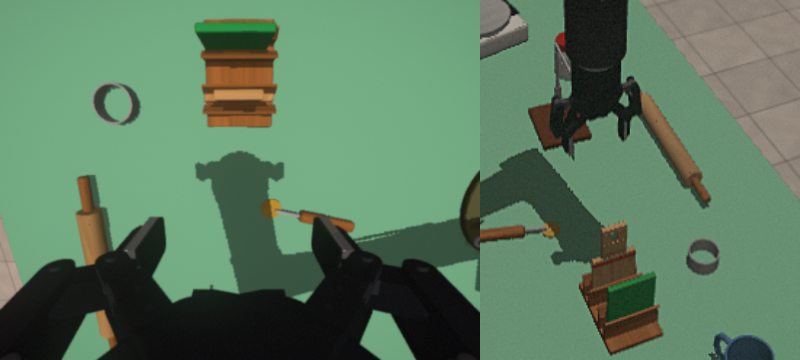

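The paddle stands upright in the empty slot: about (237,95) in the wrist half and (613,255) in the side half. The gripper is clear of it and the bystanders I can see look undisturbed.

```bash
python3 -c "
from h import *
print(robot.sign_off())"
```

```text
the job is handed in; nothing more can be done
None
```

The paddle came off the peg with only a brief light touch on the wire (about 2 N) and now stands upright, fully home in the rack's empty slot; the gripper is clear, the rest looks undisturbed, and the job was handed in at about 33 s, with no verdict shown.

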